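Swap the hole saws back into their own sockets

TASK

The four hole saws have been put away in each other's sockets: the big ones perch on sockets too small for them and the small ones stand loose in sockets too big. Swap them about so that every saw stands upright in the socket bored for its own size, largest saw in the largest bore and so on down, sunk right to the socket's floor and let go. The dark line let into the front of each block is as long as the saw that belongs there is wide; the plain block without a bore is free for setting a saw down on the way.

Things in the scene. Friction and masses are not known exactly. Their poses are not given: they have to be found in the camera images.
- saw_64: steel hole saw, the largest of four: 64 mm diameter cup 38 mm tall, standing mouth down, with a dark lock collar (18 mm diameter) from 38 to 48 mm above its underside and an upright hexagonal shank 11 mm thick from 48 to 88 mm, to be gripped from above by the shank. Origin: centre of its underside; z up along the shank. 300 g, may differ somewhat.
- saw_51: steel hole saw, the second largest of four: 51 mm diameter cup 38 mm tall, standing mouth down, with a dark lock collar (18 mm diameter) from 38 to 48 mm above its underside and an upright hexagonal shank 11 mm thick from 48 to 88 mm, to be gripped from above by the shank. Origin: centre of its underside; z up along the shank. 220 g, may differ somewhat.
- saw_32: steel hole saw, the second smallest of four: 32 mm diameter cup 38 mm tall, standing mouth down, with a dark lock collar (18 mm diameter) from 38 to 48 mm above its underside and an upright hexagonal shank 11 mm thick from 48 to 88 mm, to be gripped from above by the shank. Origin: centre of its underside; z up along the shank. 130 g, may differ somewhat.
- saw_22: steel hole saw, the smallest of four: 22 mm diameter cup 38 mm tall, standing mouth down, with a dark lock collar (18 mm diameter) from 38 to 48 mm above its underside and an upright hexagonal shank 11 mm thick from 48 to 88 mm, to be gripped from above by the shank. Origin: centre of its underside; z up along the shank. 90 g, may differ somewhat.
- socket_64: light wood block fixed in the carrier, 26 mm high, with a round blind bore of 72 mm diameter, largest of the four: home of the 64 mm hole saw. On its top, 50 mm in front of the bore's centre, a dark inlaid line 64 mm long. Bore floor 10 mm, block top 26 mm above the origin; mouth chamfered 2.5 mm. Origin: at the underside, below the bore's centre; z up, y along the row.
- socket_51: light wood block fixed in the carrier, 26 mm high, with a round blind bore of 59 mm diameter, second largest of the four: home of the 51 mm hole saw. On its top, 50 mm in front of the bore's centre, a dark inlaid line 51 mm long. Bore floor 10 mm, block top 26 mm above the origin; mouth chamfered 2.5 mm. Origin: at the underside, below the bore's centre; z up, y along the row.
- socket_32: light wood block fixed in the carrier, 26 mm high, with a round blind bore of 40 mm diameter, second smallest of the four: home of the 32 mm hole saw. On its top, 50 mm in front of the bore's centre, a dark inlaid line 32 mm long. Bore floor 10 mm, block top 26 mm above the origin; mouth chamfered 2.5 mm. Origin: at the underside, below the bore's centre; z up, y along the row.
- socket_22: light wood block fixed in the carrier, 26 mm high, with a round blind bore of 30 mm diameter, smallest of the four: home of the 22 mm hole saw. On its top, 50 mm in front of the bore's centre, a dark inlaid line 22 mm long. Bore floor 10 mm, block top 26 mm above the origin; mouth chamfered 2.5 mm. Origin: at the underside, below the bore's centre; z up, y along the row.
- blank_block: plain light wood block, no bore or line, fixed in the same row, empty at the start; flat top 26 mm above its origin (at the underside, 44 mm from the block's back; z up, y along the row). All five blocks are 88 mm wide, 104 mm front (-x) to back, in one row at 90 mm pitch in any order; the plywood carrier's 20 mm rim and front trough with small loose things lie below their tops.
Not all that is in view belongs to the job. What is shaped like the saw_32 but blue or purple is not meant.

How it is judged:
By the outcome, as a careful person would: the job done as asked, in the order asked, and still so for the second after the job is handed in, with the robot touching nothing.
It also fails if it takes over 120 s, if anything falls off the work surface, if the arm or the gripper's body presses on something with over 40 N, if the wrist force passes 120 N, or if a joint passes its speed limit or range.

ROBOT

A 6-joint arm with a two-finger parallel gripper is mounted at the origin on the work surface; the furniture and walls round the work are solid. World frame = base frame: x ahead of the robot, y to its left, z up, the work surface at z = 0. Lengths are in m, angles in rad, forces in N, time in s.
With the tool pointing down it reaches from about 0.3 to 0.775 m from the base axis. Payload 14.6 kg.
Tool frame: the origin (TCP) lies at the very end of the fingers, on their centre line; the grasp point (between the pads) lies 19 mm behind it; z points along the fingers, y is the line along which they close (so a half turn about z gives the same grasp; the last joint's range is limited). The gripper opens to 94 mm and grips with 3 to 60 N. Pads are 16 mm wide; open, the fingers measure 119 mm over their backs; the gripper's body (75 mm by 177 mm) begins 78 mm behind the grasp point.
Start: joints at [-1.346, 0.3, 1.521, -0, 1.321, -0.067], TCP at [0.158, -0.527, 0.205] pointing down, gripper open.
Joint ranges: [-3.03, 3.03], [-0.79, 2.21], [0.23, 2.52], [-1.04, 4.18], [0, 3.07], [-2.55, 2.55]. Speed limits (rad/s): [2.22, 2.22, 2.57, 3.14, 3.14, 3.14].

INTERFACE

Orientations are given as [roll, pitch, yaw] about the fixed x, y, z axes, in that order (R = Rz(yaw) Ry(pitch) Rx(roll)).
In Python, from station import ctrl, camera, camera_info, finder gives the robot as it stands.
- The arm moves only by the tool carry_out, never from a script. Its argument "motion" is a list of rows, each a list of 2 entries, a list of its own where there are three numbers: the shift along the tool's x, y, z as a fraction of full scale, then the turn about the tool's z as a fraction of full scale. A call has 1 to 12 rows; each row is the pose to reach, as a shift and turn from the pose commanded when the call began, along the tool's axes at that moment, turning the shorter way round; what a row does not reach only later rows make up. Full scale, the value 1, is 200 mm for a shift and 360 degrees for a turn. A row lasts 1/10 s, in which the tool goes at most 50 mm and 8.59 degrees, less where a joint would pass 70% of its speed; a pose out of reach is approached as far as the arm can. A call with a number of a shift or a turn outside -1 to 1 is refused whole. A call with a gripper value outside its range is refused whole. "hand" is the closure, from -1 (fully open) to 1 (shut), set as the call begins (left out, the last holds). The fingers move at their own pace and stop on an object; "force" is the grip in N (left out, the last holds). Time passes only in rows, so rows that repeat a pose let the fingers close. It gives the time, the measured TCP pose, the force, the opening and the grip force at its end, in the units of the state.
- ctrl.get_obs(): the state, without advancing time (a new reading comes with each control period).
- camera(name): name is "scene" or "side" or "wrist"; returns (picture, depth): 480x640x3 uint8, blue, green, red; 480x640 float32, m along the optical axis (not along the pixel's ray), 0 where there is no reading.
- camera_info(name): a dict with "camera_matrix" (3x3 intrinsics, pixels), "origin" and "attitude" of the camera in the world. Camera axes: x right, y down, z forward; pixel columns grow to the right and rows downward; lengths in m; the calibration is good to about 2 mm. A picture is of the moment at which its call begins: read the wrist's pose just before it. camera_info takes no time and is no camera call; for the wrist camera it gives the pose at the moment of the call.
- ctrl.hand_in(): hands the job in; it is judged then, once.
Trained networks look in the newest picture that a camera, given by its name, has taken for a name from the list of things; names that differ only in an ending like _2 or _b are one class to them, and where a whole thing is asked for, a point or a joint stands for the part that bears it (a point fixed in the world has none). Each returns a list of dicts, best first, with "conf" (0 to 1); they miss things now and then, are a little off and sometimes report something else, mostly with a low value. They report only what shows in the picture. A call takes as long as a camera call. They do not tell look-alikes from the thing itself.
- finder.boxes_of(camera, query): "location" ([column, row] in pixels, amid what is visible of it).
- finder.cut_out(camera, query): "mask" (480x640 bool, what is visible of it) and "location" ([column, row] in pixels, amid what is visible of it).
- finder.pinpoint(camera, query): "location" ([column, row] in pixels: a listed point, or the origin of a listed thing).
The state is a dict: "time_s": time; "qpos": joint angles; "joint_vel": joint speeds; "tau": joint torques, N m; "ee_pos": TCP position; "eef_rot": TCP orientation; "force": force on the tool from outside, world axes, zero at the start; "moment": the same for the moment, N m; "grip_width": finger opening in m; "grip_force": force on a finger pad.
Only numpy, scipy, OpenCV 4.12 (cv2) and the standard library are available. Lean on these libraries where they do the work, as an engineer would, in place of code of your own. Each camera call takes 0.05 s, during which the arm holds its last target. There are 200 camera calls.

## Working session

There is one attempt and no reset: what is moved stays moved. The work goes in short steps, Python scripts to look and compute and a tool call to move; the robot and the scene stay as the last step left them, time stands still between calls to the robot, and variables do not carry over. Pictures are saved under pics/ and viewed, at most 14 in all, crops included, and the job is handed in when it is done.

Besides the shell and the picture viewer there is one more tool, called after "Call:" in YAML: its name, and indented under it one key for each argument. carry_out: Moves the arm, as the interface text tells. Its arguments: {"type":"object","properties":{"motion":{"type":"array","items":{"type":"array"}},"hand":{"type":"number"},"force":{"type":"number"}},"required":["motion"]}

```bash
mkdir -p pics
cat > h.py <<'E'
from station import ctrl,camera,camera_info,finder
import numpy as np,cv2
from scipy.spatial.transform import Rotation as R
def att(a):
    a=np.array(a,float)
    if a.shape==(3,3): return a
    return R.from_euler('xyz',a).as_matrix() if a.size==3 else R.from_quat(a).as_matrix()
def cloud(name,d,info=None):
    i=info or camera_info(name);K=np.array(i['camera_matrix']);v,u=np.mgrid[:480,:640]
    P=np.stack([(u-K[0,2])/K[0,0]*d,(v-K[1,2])/K[1,1]*d,d],-1)
    return P@att(i['attitude']).T+np.array(i['origin'])
def proj(name,p):
    i=camera_info(name);q=(np.array(p)-np.array(i['origin']))@att(i['attitude']);q=q@np.array(i['camera_matrix']).T
    return q[...,:2]/q[...,2:]
E
python3 - <<'E'
from h import *
o=ctrl.get_obs();print(o['ee_pos'],o['eef_rot'],o['time_s'])
for n in['scene','side']:
    p,d=camera(n);cv2.imwrite(f'pics/{n}0.png',p);np.save(f'{n}0.npy',d);i=camera_info(n);print(n,i)
    W=cloud(n,d)
    for q in['saw_64','saw_51','saw_32','saw_22','socket_64','socket_51','socket_32','socket_22','blank_block']:
        for r in finder.cut_out(n,q)[:3]:
            m=r['mask']&(d>0)
            if m.sum(): 
                P=W[m];print(q,round(r['conf'],2),np.round(r['location']),np.round(np.median(P,0),3),'top',np.round(P[P[:,2]>P[:,2].max()-.008].mean(0),3))
E
```

```text
[ 0.15816943 -0.52648704  0.2048896 ] [-3.14043365e+00 -7.87425472e-05  2.91780800e-01] 0.0
scene {'camera_matrix': array([[528.74463432,   0.        , 316.97998802],
       [  0.        , 528.74463432, 244.18833189],
       [  0.        ,   0.        ,   1.        ]]), 'origin': array([ 0.18250647, -0.53552137,  0.7455902 ]), 'attitude': array([-2.4504361 ,  0.01110009, -0.61674381])}
saw_64 0.97 [415. 289.] [ 0.593 -0.218  0.036] top [ 0.597 -0.215  0.086]
saw_64 0.96 [307. 259.] [ 0.48  -0.079  0.052] top [ 0.485 -0.075  0.102]
saw_64 0.96 [374. 248.] [ 0.585 -0.119  0.037] top [ 0.59  -0.115  0.087]
saw_51 0.97 [415. 289.] [ 0.593 -0.218  0.036] top [ 0.597 -0.215  0.086]
saw_51 0.96 [307. 259.] [ 0.48  -0.079  0.052] top [ 0.485 -0.075  0.102]
saw_51 0.96 [374. 248.] [ 0.585 -0.119  0.037] top [ 0.59  -0.115  0.087]
saw_32 0.97 [415. 289.] [ 0.593 -0.218  0.036] top [ 0.597 -0.215  0.086]
saw_32 0.96 [307. 259.] [ 0.48  -0.079  0.052] top [ 0.485 -0.075  0.102]
saw_32 0.96 [374. 248.] [ 0.585 -0.119  0.037] top [ 0.59  -0.115  0.087]
saw_22 0.97 [415. 289.] [ 0.593 -0.218  0.036
[... 2662 characters left out ...]
.105]
socket_51 0.82 [340. 383.] [ 0.456 -0.349  0.031] top [ 0.481 -0.349  0.07 ]
socket_51 0.65 [300. 278.] [ 0.457 -0.077  0.033] top [ 0.486 -0.071  0.055]
socket_32 0.85 [319. 344.] [ 0.443 -0.267  0.033] top [ 0.474 -0.346  0.105]
socket_32 0.82 [340. 383.] [ 0.456 -0.349  0.031] top [ 0.481 -0.349  0.07 ]
socket_32 0.65 [300. 278.] [ 0.457 -0.077  0.033] top [ 0.486 -0.071  0.055]
socket_22 0.85 [319. 344.] [ 0.443 -0.267  0.033] top [ 0.474 -0.346  0.105]
socket_22 0.82 [340. 383.] [ 0.456 -0.349  0.031] top [ 0.481 -0.349  0.07 ]
socket_22 0.65 [300. 278.] [ 0.457 -0.077  0.033] top [ 0.486 -0.071  0.055]
blank_block 0.76 [310. 301.] [ 0.457 -0.161  0.033] top [ 0.472 -0.254  0.121]
```

View pics/scene0.png

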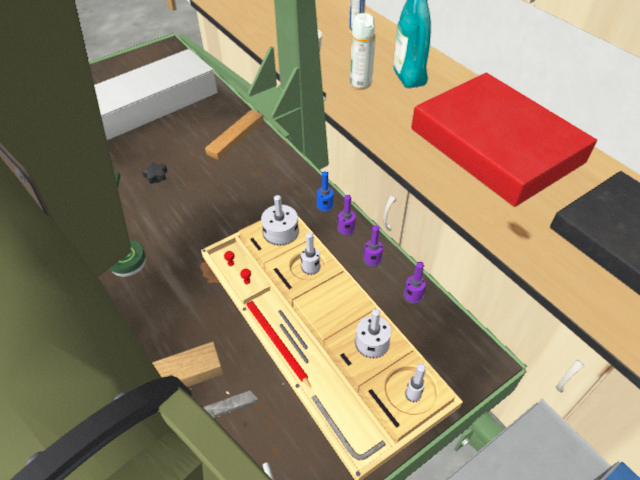

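View pics/side0.png

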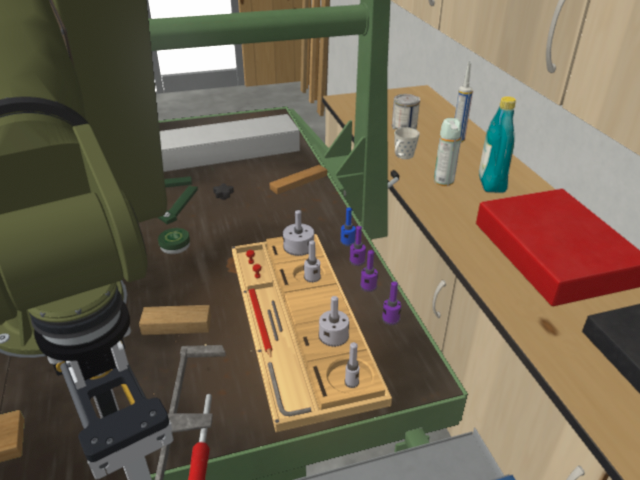

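The row runs roughly along y. From far to near the blocks are: a short line with a large saw, a longer line with a small saw, the blank, a very short line with a medium saw, and the longest line with a small saw. Three purple look-alikes and one blue one stand behind the carrier. Next I'll make an orthophoto to measure the lines and shanks.

```bash
python3 - <<'E'
from h import *
S=.0006
for n in['scene','side']:
    p=cv2.imread(f'pics/{n}0.png');d=np.load(f'{n}0.npy');W=cloud(n,d)
    ok=(W[...,0]>.38)&(W[...,0]<.55)&(W[...,1]>-.42)&(W[...,1]<.03)
    t=ok&(abs(W[...,2]-.032)<.012);print(n,'top z',np.median(W[t][:,2]))
    # ortho: rows = x decreasing, cols= y decreasing
    y,x=np.meshgrid(.04-np.arange(800)*S,.57-np.arange(380)*S);
    uv=proj(n,np.stack([x,y,0*x+.032],-1)).astype(np.float32)
    o=cv2.remap(p,uv[...,0],uv[...,1],cv2.INTER_LINEAR);cv2.imwrite(f'pics/o_{n}.png',o)
    g=o.max(2);m=((g<75)&(x>.37)&(x<.47)).astype(np.uint8)
    for c in cv2.findContours(m,cv2.RETR_EXTERNAL,cv2.CHAIN_APPROX_NONE)[0]:
        (cx,cy),(w,h),a=cv2.minAreaRect(c)
        if max(w,h)>20: print('line c',round(.57-cy*S,4),round(.04-cx*S,4),'len',round(max(w,h)*S,4),round(min(w,h)*S,4),round(a,1))
    # shanks
    hi=(ok&(W[...,2]>.082)).astype(np.uint8)
    k,l,st,ce=cv2.connectedComponentsWithStats(hi)
    for j in range(1,k):
        if st[j,4]>15:
            P=W[l==j];z=np.percentile(P[:,2],98);T=P[P[:,2]>z-.004];print('shank',np.round(T.mean(0),4),round(z,4),len(T))
E
python3 -c "
import cv2,numpy as np
cv2.imwrite('pics/o.png',np.vstack([cv2.imread('pics/o_scene.png')[:300],cv2.imread('pics/o_side.png')[:300]]))"
```

```text
scene top z 0.03101347493550921
line c 0.3804 -0.4319 len 0.0204 0.015 90.0
line c 0.4216 -0.3443 len 0.0619 0.0047 1.5
line c 0.4239 -0.2543 len 0.0186 0.0042 90.0
line c 0.4284 -0.0749 len 0.0463 0.004 1.5
line c 0.4306 0.0154 len 0.0276 0.0039 1.4
line c 0.4401 -0.4109 len 0.0594 0.0114 90.0
shank [0.4801 0.0117 0.1191] 0.1203 31
shank [ 0.4852 -0.0739  0.1025] 0.1046 35
shank [ 0.4718 -0.2561  0.1196] 0.1217 41
shank [ 0.4728 -0.3501  0.1032] 0.1045 59
side top z 0.032854786507240163
line c 0.4221 -0.3431 len 0.0582 0.0029 1.4
line c 0.4245 -0.2531 len 0.0138 0.0018 90.0
line c 0.4287 -0.0728 len 0.042 0.0023 1.7
line c 0.4311 0.0175 len 0.021 0.0018 90.0
line c 0.432 -0.4271 len 0.0756 0.0114 0.0
shank [0.4804 0.0127 0.1211] 0.1231 19
shank [ 0.4858 -0.0736  0.1053] 0.1074 20
shank [ 0.472  -0.2563  0.1207] 0.122 32
shank [ 0.4734 -0.3499  0.1053] 0.1071 35
```

View pics/o.png

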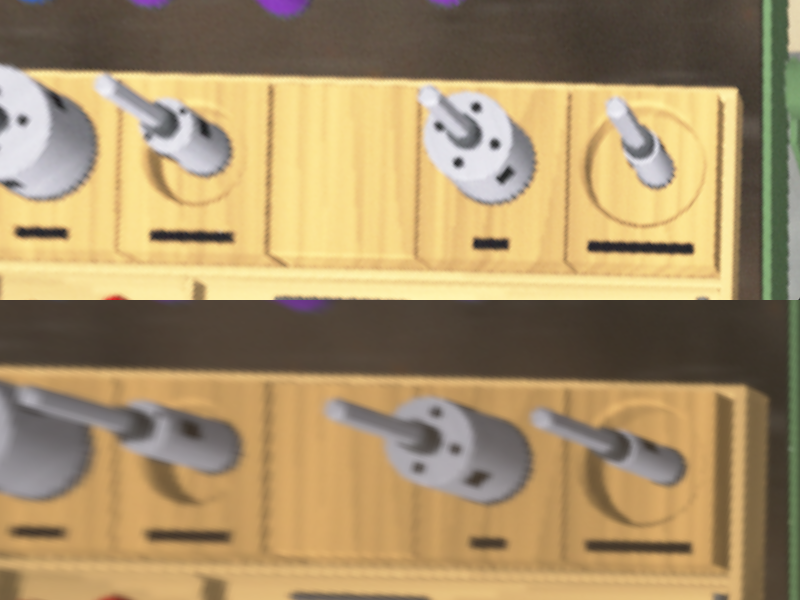

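Measured bores (x, y): B1 (home of 32) .481, .015; B2 (51) .4785, -.075; blank .4765, -.165; B4 (22) .474, -.255; B5 (64) .472, -.345. Block tops are at z≈.032. B1 holds saw_64, B2 saw_32, B4 saw_51 and B5 saw_22. So the order is 64→blank, 32→B1, 51→B2, 22→B4, 64→B5.

Call:
carry_out:
  motion:
    - [[0.2, -0.25, -0.1], 0.0232]
    - [[0.4, -0.5, -0.2], 0.0464]
    - [[0.6, -0.75, -0.2], 0.0464]
    - [[0.8, -1, -0.2], 0.0464]
    - [[0.8, -1, -0.2], 0.0464]
    - [[0.8, -1, -0.2], 0.0464]
    - [[0.8, -1, -0.2], 0.0464]
    - [[0.8, -1, -0.2], 0.0464]
    - [[0.8, -1, -0.2], 0.0464]
  hand: 0.1
  force: 25

```text
time_s: 1.9
ee_pos: [0.2535, -0.2902, 0.2452]
eef_rot: [-3.141, 0.0, -0.001]
force: [-0.6, -0.7, 0.8]
grip_width: 0.0425
grip_force: 0.0
```

Call:
carry_out:
  motion:
    - [[0.75, -0.6, -0.4], 0]
    - [[0.75, -0.6, -0.4], 0]
    - [[0.75, -0.6, -0.4], 0]
    - [[0.75, -0.6, -0.4], 0]
    - [[0.75, -0.6, -0.4], 0]
    - [[0.75, -0.6, -0.4], 0]
    - [[0.75, -0.6, -0.4], 0]
    - [[0.75, -0.6, -0.4], 0]
    - [[0.75, -0.6, -0.4], 0]

```text
time_s: 2.8
ee_pos: [0.4032, -0.17, 0.3252]
eef_rot: [-3.141, 0.0, -0.002]
force: [-0.5, -0.0, 0.8]
grip_width: 0.0424
grip_force: 0.0
```

```bash
cat > wr.py <<'E'
from h import *
import sys
S=.0006
o=ctrl.get_obs();print(o['ee_pos'],o['eef_rot'],o['qpos'])
i=camera_info('wrist');print(i['origin'],i['attitude'])
p,d=camera('wrist');cv2.imwrite(f'pics/w{sys.argv[1]}.png',p)
W=cloud('wrist',d,i)
t=(W[...,0]>.4)&(W[...,0]<.55)&(W[...,1]>-.4)&(W[...,1]<.07)&(abs(W[...,2]-.032)<.012);print('top z',np.median(W[t][:,2]))
y,x=np.meshgrid(.08-np.arange(800)*S,.57-np.arange(380)*S)
uv=proj('wrist',np.stack([x,y,0*x+.032],-1)).astype(np.float32)
oo=cv2.remap(p,uv[...,0],uv[...,1],cv2.INTER_LINEAR);cv2.imwrite(f'pics/ow{sys.argv[1]}.png',oo)
m=((oo.max(2)<75)&(x>.4)&(x<.45)).astype(np.uint8)
for c in cv2.findContours(m,cv2.RETR_EXTERNAL,cv2.CHAIN_APPROX_NONE)[0]:
    (cx,cy),(w,h),a=cv2.minAreaRect(c)
    if max(w,h)>20: print('line c',round(.57-cy*S,4),round(.08-cx*S,4),'len',round(max(w,h)*S,4),round(min(w,h)*S,4))
hi=((W[...,2]>.082)&(W[...,2]<.14)&(W[...,0]<.55)&(W[...,0]>.4)&(W[...,1]>-.4)&(W[...,1]<.05)).astype(np.uint8)
k,l,st,ce=cv2.connectedComponentsWithStats(hi)
for j in range(1,k):
    if st[j,4]>15:
        P=W[l==j];z=np.percentile(P[:,2],98);T=P[P[:,2]>z-.004];print('shank',np.round(T.mean(0),4),round(z,4),len(T))
E
python3 wr.py 1
```

```text
[ 0.40318516 -0.16998979  0.32515224] [-3.14143738e+00  4.19929378e-04 -1.53351206e-03] [-4.82711077e-01 -2.47286792e-02  1.61472312e+00 -5.67236248e-05
  1.55204233e+00  1.08961987e+00]
[ 0.48754895 -0.16983723  0.50454724] [ 2.84705901e+00 -1.36525050e-03 -1.57175935e+00]
top z 0.03209797875212206
line c 0.4014 -0.1516 len 0.0744 0.0024
line c 0.4216 -0.3439 len 0.0631 0.0061
line c 0.4236 -0.2539 len 0.021 0.006
line c 0.4282 -0.0739 len 0.0499 0.0061
line c 0.4303 0.0161 len 0.0307 0.0059
line c 0.4251 -0.3937 len 0.0498 0.0042
line c 0.4251 0.0716 len 0.0498 0.0168
shank [ 0.4855 -0.0728  0.104 ] 0.1057 142
shank [0.4809 0.0138 0.1197] 0.1212 157
shank [ 0.4737 -0.3484  0.1042] 0.1059 140
shank [ 0.4725 -0.2546  0.1202] 0.1221 151
```

View pics/w1.png

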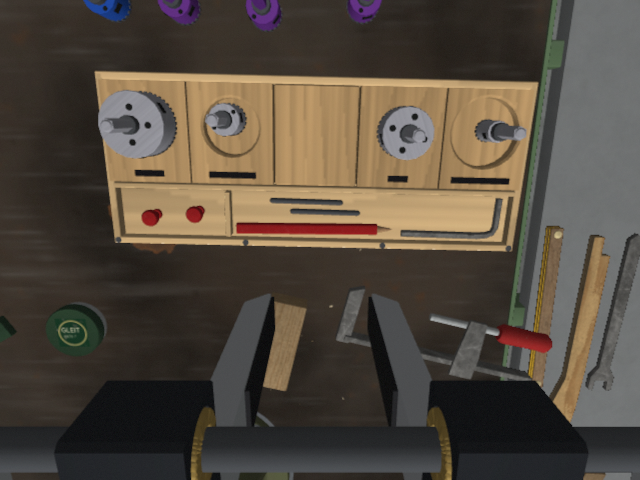

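The wrist view agrees with the other cameras to about 1 mm: the four dark lines are at row ~175 and the saws at columns 130, 222, 408 and 500. Next I grip saw_64.

Call:
carry_out:
  motion:
    - [[0.2, -0.3, 0.2], 0]
    - [[0.39, -0.6, 0.4], 0]
    - [[0.3875, -0.9175, 0.5], 0]
    - [[0.3875, -0.9175, 0.6], 0]
    - [[0.3875, -0.9175, 0.7], 0]
    - [[0.3875, -0.9175, 0.85], 0]
    - [[0.3875, -0.9175, 0.85], 0]
    - [[0.3875, -0.9175, 0.85], 0]

```text
time_s: 3.65
ee_pos: [0.4815, 0.0138, 0.1564]
eef_rot: [3.142, -0.0, -0.0]
force: [-0.1, -0.5, 0.3]
grip_width: 0.0418
grip_force: 0.0
```

Call:
carry_out:
  motion:
    - [[0, 0, 0.15], 0]
    - [[0, 0, 0.3], 0]
    - [[0, 0, 0.352], 0]
    - [[0, 0, 0.352], 0]
    - [[0, 0, 0.352], 0]

```text
time_s: 4.15
ee_pos: [0.4823, 0.014, 0.0869]
eef_rot: [3.141, -0.002, -0.0]
force: [0.8, -1.0, -0.1]
grip_width: 0.0424
grip_force: 0.0
```

Call:
carry_out:
  motion:
    - [[0, 0, 0], 0]
    - [[0, 0, 0], 0]
    - [[0, 0, 0], 0]
    - [[0, 0, 0], 0]
    - [[0, 0, 0], 0]
    - [[0, 0, 0], 0]
    - [[0, 0, 0], 0]
  hand: 1
  force: 30

```text
time_s: 4.85
ee_pos: [0.4814, 0.0144, 0.0853]
eef_rot: [3.141, -0.0, 0.0]
force: [-1.4, -0.8, 5.0]
grip_width: 0.0104
grip_force: 30.0
```

Call:
carry_out:
  motion:
    - [[0, 0, -0.05], 0]
    - [[0, 0, -0.15], 0]
    - [[0, 0, -0.4], 0]
    - [[0, 0, -0.5], 0]
    - [[0, 0, -0.5], 0]
    - [[0, 0, -0.5], 0]
    - [[0, 0, -0.5], 0]

```text
time_s: 5.55
ee_pos: [0.4806, 0.0144, 0.1834]
eef_rot: [-3.141, 0.003, 0.0]
force: [0.0, -0.1, -2.3]
grip_width: 0.0104
grip_force: 30.0
```

Call:
carry_out:
  motion:
    - [[0, 0.2, 0], 0]
    - [[-0.02, 0.45, 0], 0]
    - [[-0.025, 0.7, 0], 0]
    - [[-0.025, 0.9, 0], 0]
    - [[-0.025, 0.9, 0], 0]
    - [[-0.025, 0.9, 0], 0]
    - [[-0.025, 0.9, 0], 0]
    - [[-0.025, 0.9, 0.2], 0]
    - [[-0.025, 0.9, 0.35], 0]
    - [[-0.025, 0.9, 0.42], 0]
    - [[-0.025, 0.9, 0.45], 0]
    - [[-0.025, 0.9, 0.475], 0]

```text
time_s: 6.75
ee_pos: [0.4767, -0.1649, 0.09]
eef_rot: [-3.142, -0.0, 0.002]
force: [-0.6, -0.6, -2.6]
grip_width: 0.0105
grip_force: 30.0
```

Call:
carry_out:
  motion:
    - [[0, 0, 0], 0]
    - [[0, 0, 0], 0]
    - [[0, 0, 0], 0]

```text
time_s: 7.05
ee_pos: [0.4767, -0.1657, 0.0908]
eef_rot: [3.141, -0.001, 0.0]
force: [0.4, 0.1, -2.7]
grip_width: 0.0099
grip_force: 30.0
```

Call:
carry_out:
  motion:
    - [[0, 0, 0.01], 0]
    - [[0, 0, 0.017], 0]
    - [[0, 0, 0.017], 0]
    - [[0, 0, 0.017], 0]

```text
time_s: 7.45
ee_pos: [0.4764, -0.1656, 0.0867]
eef_rot: [-3.142, 0.0, 0.0]
force: [-0.1, 0.7, -1.8]
grip_width: 0.0105
grip_force: 30.0
```

Call:
carry_out:
  motion:
    - [[0, 0, 0.005], 0]
    - [[0, 0, 0.005], 0]
    - [[0, 0, 0.005], 0]

```text
time_s: 7.75
ee_pos: [0.4764, -0.1656, 0.0856]
eef_rot: [-3.142, 0.0, 0.0]
force: [-0.1, -0.2, -2.0]
grip_width: 0.0104
grip_force: 30.0
```

Call:
carry_out:
  motion:
    - [[0, 0, 0], 0]
    - [[0, 0, 0], 0]
    - [[0, 0, 0], 0]
    - [[0, 0, 0], 0]
  hand: 0.1

```text
time_s: 8.15
ee_pos: [0.4765, -0.1656, 0.0858]
eef_rot: [3.141, -0.0, 0.0]
force: [-0.6, -0.3, 1.0]
grip_width: 0.0389
grip_force: 0.0
```

Call:
carry_out:
  motion:
    - [[0, 0, -0.15], 0]
    - [[0, 0, -0.35], 0]
    - [[0, -0.1, -0.35], 0]
    - [[0.02, -0.3, -0.35], 0]
    - [[0.045, -0.46, -0.35], 0]
    - [[0.045, -0.46, -0.35], 0]
    - [[0.045, -0.46, -0.35], 0]
    - [[0.045, -0.46, -0.35], 0]

```text
time_s: 8.95
ee_pos: [0.4853, -0.0743, 0.1556]
eef_rot: [3.141, 0.0, -0.0]
force: [-0.4, -0.6, -0.2]
grip_width: 0.042
grip_force: 0.0
```

Call:
carry_out:
  motion:
    - [[0, -0.007, 0.2], 0]
    - [[0, -0.007, 0.4], 0]
    - [[0, -0.007, 0.428], 0]
    - [[0, -0.007, 0.428], 0]
    - [[0, -0.007, 0.428], 0]

```text
time_s: 9.45
ee_pos: [0.4863, -0.0728, 0.0718]
eef_rot: [3.141, -0.002, -0.0]
force: [-0.0, -0.1, 0.4]
grip_width: 0.0426
grip_force: 0.0
```

Call:
carry_out:
  motion:
    - [[0, 0, 0], 0]
    - [[0, 0, 0], 0]
    - [[0, 0, 0], 0]
    - [[0, 0, 0], 0]
    - [[0, 0, 0], 0]
    - [[0, 0, 0], 0]
  hand: 1

```text
time_s: 10.05
ee_pos: [0.4855, -0.0722, 0.0703]
eef_rot: [3.142, -0.0, 0.0]
force: [-1.5, -0.6, 3.4]
grip_width: 0.0104
grip_force: 30.0
```

Call:
carry_out:
  motion:
    - [[0, 0, -0.05], 0]
    - [[0, 0, -0.2], 0]
    - [[0, 0, -0.4], 0]
    - [[0, 0, -0.5], 0]
    - [[0, 0, -0.5], 0]
    - [[0, 0, -0.5], 0]
    - [[0, 0, -0.5], 0]

```text
time_s: 10.75
ee_pos: [0.4847, -0.0721, 0.1687]
eef_rot: [-3.141, 0.002, 0.0]
force: [-0.3, -0.1, -1.3]
grip_width: 0.0106
grip_force: 30.0
```

Call:
carry_out:
  motion:
    - [[-0.01, -0.15, 0], 0]
    - [[-0.026, -0.3, 0], 0]
    - [[-0.026, -0.435, 0], 0]
    - [[-0.026, -0.435, 0], 0]
    - [[-0.026, -0.435, 0.0], 0]
    - [[-0.026, -0.435, 0.1], 0]
    - [[-0.026, -0.435, 0.25], 0]
    - [[-0.026, -0.435, 0.35], 0]
    - [[-0.026, -0.435, 0.4], 0]
    - [[-0.026, -0.435, 0.44], 0]
    - [[-0.026, -0.435, 0.46], 0]
    - [[-0.026, -0.435, 0.46], 0]

```text
time_s: 11.95
ee_pos: [0.4803, 0.0146, 0.0781]
eef_rot: [3.142, -0.0, 0.0]
force: [-0.2, -0.3, -1.0]
grip_width: 0.0105
grip_force: 30.0
```

Call:
carry_out:
  motion:
    - [[0, 0, 0.01], 0]
    - [[0, 0, 0.02], 0]
    - [[0, 0, 0.03], 0]
    - [[0, 0, 0.034], 0]
    - [[0, 0, 0.034], 0]
    - [[0, 0, 0.034], 0]

```text
time_s: 12.55
ee_pos: [0.4802, 0.0148, 0.0713]
eef_rot: [-3.142, 0.0, 0.0]
force: [0.1, -0.7, -2.9]
grip_width: 0.0105
grip_force: 30.0
```

Call:
carry_out:
  motion:
    - [[0, 0, 0.005], 0]
    - [[0, 0, 0.005], 0]

```text
time_s: 12.75
ee_pos: [0.4802, 0.0148, 0.0703]
eef_rot: [3.142, -0.0, 0.0]
force: [0.1, -0.4, 0.6]
grip_width: 0.0103
grip_force: 30.0
```

Call:
carry_out:
  motion:
    - [[0, 0, 0], 0]
    - [[0, 0, 0], 0]
    - [[0, 0, 0], 0]
    - [[0, 0, 0], 0]
  hand: 0.1

```text
time_s: 13.15
ee_pos: [0.4801, 0.0148, 0.0703]
eef_rot: [3.142, -0.0, 0.0]
force: [-0.1, -0.5, -0.1]
grip_width: 0.0389
grip_force: 0.0
```

Call:
carry_out:
  motion:
    - [[0, 0, -0.15], 0]
    - [[0, 0, -0.35], 0]
    - [[0, 0, -0.5], 0]
    - [[0, 0.25, -0.5], 0]
    - [[-0.01, 0.5, -0.5], 0]
    - [[-0.02, 0.75, -0.5], 0]
    - [[-0.03, 1, -0.5], 0]
    - [[-0.03, 1, -0.5], 0]

```text
time_s: 13.95
ee_pos: [0.4735, -0.1898, 0.1701]
eef_rot: [3.141, 0.0, -0.005]
force: [-0.4, 0.2, -0.2]
grip_width: 0.0422
grip_force: 0.0
```

Call:
carry_out:
  motion:
    - [[-0.0, 0.2, 0], 0]
    - [[-0.008, 0.35, 0], 0]
    - [[-0.008, 0.35, 0], 0]
    - [[-0.008, 0.35, 0], 0]
    - [[-0.008, 0.35, 0], 0]

```text
time_s: 14.45
ee_pos: [0.4728, -0.2541, 0.1702]
eef_rot: [-3.141, 0.0, 0.001]
force: [-0.2, -0.1, -0.3]
grip_width: 0.0424
grip_force: 0.0
```

Down to .086: 0.084 → 0.42.

Call:
carry_out:
  motion:
    - [[0, 0, 0.2], 0]
    - [[0, 0, 0.35], 0]
    - [[0, 0, 0.42], 0]
    - [[0, 0, 0.42], 0]
    - [[0, 0, 0.42], 0]

```text
time_s: 14.95
ee_pos: [0.4733, -0.2552, 0.0875]
eef_rot: [3.141, -0.001, 0.001]
force: [0.1, -0.6, 0.6]
grip_width: 0.0426
grip_force: 0.0
```

Call:
carry_out:
  motion:
    - [[0, 0, 0], 0]
    - [[0, 0, 0], 0]
    - [[0, 0, 0], 0]
    - [[0, 0, 0], 0]
    - [[0, 0, 0], 0]
    - [[0, 0, 0], 0]
  hand: 1

```text
time_s: 15.55
ee_pos: [0.4727, -0.2553, 0.0864]
eef_rot: [3.142, -0.0, 0.0]
force: [-0.9, 1.0, 3.0]
grip_width: 0.0104
grip_force: 30.0
```

Call:
carry_out:
  motion:
    - [[0, 0, -0.05], 0]
    - [[0, 0, -0.2], 0]
    - [[0, 0, -0.4], 0]
    - [[0, 0, -0.55], 0]
    - [[0, 0, -0.55], 0]
    - [[0, 0, -0.55], 0]
    - [[0, 0, -0.55], 0]

```text
time_s: 16.25
ee_pos: [0.4721, -0.2549, 0.195]
eef_rot: [-3.14, 0.002, 0.0]
force: [1.1, -0.2, -1.9]
grip_width: 0.0106
grip_force: 30.0
```

Call:
carry_out:
  motion:
    - [[0.01, -0.2, 0], 0]
    - [[0.02, -0.45, 0], 0]
    - [[0.0275, -0.7, 0], 0]
    - [[0.0275, -0.9, 0], 0]
    - [[0.0275, -0.9, 0], 0]
    - [[0.0275, -0.9, 0], 0]
    - [[0.0275, -0.9, 0.15], 0]
    - [[0.0275, -0.9, 0.3], 0]
    - [[0.0275, -0.9, 0.45], 0]
    - [[0.0275, -0.9, 0.52], 0]
    - [[0.0275, -0.9, 0.56], 0]
    - [[0.0275, -0.9, 0.585], 0]

```text
time_s: 17.45
ee_pos: [0.4779, -0.076, 0.0786]
eef_rot: [-3.141, 0.001, -0.001]
force: [-0.1, 0.4, -1.4]
grip_width: 0.0103
grip_force: 30.0
```

Call:
carry_out:
  motion:
    - [[0, 0, 0.01], 0]
    - [[0, 0, 0.02], 0]
    - [[0, 0, 0.03], 0]
    - [[0, 0, 0.036], 0]
    - [[0, 0, 0.036], 0]
    - [[0, 0, 0.036], 0]

```text
time_s: 18.05
ee_pos: [0.4781, -0.0752, 0.0722]
eef_rot: [3.142, -0.0, 0.0]
force: [-0.9, 0.6, -2.6]
grip_width: 0.0104
grip_force: 30.0
```

Call:
carry_out:
  motion:
    - [[0, 0, 0.008], 0]
    - [[0, 0, 0.008], 0]

```text
time_s: 18.25
ee_pos: [0.4782, -0.0752, 0.0705]
eef_rot: [3.142, -0.0, 0.0]
force: [0.4, -0.1, -1.4]
grip_width: 0.0107
grip_force: 30.0
```

Call:
carry_out:
  motion:
    - [[0, 0, 0], 0]
    - [[0, 0, 0], 0]
    - [[0, 0, 0], 0]
    - [[0, 0, 0], 0]
  hand: 0.1

```text
time_s: 18.65
ee_pos: [0.4781, -0.0752, 0.0705]
eef_rot: [3.142, -0.0, 0.0]
force: [0.1, 0.3, -0.1]
grip_width: 0.0389
grip_force: 0.0
```

Call:
carry_out:
  motion:
    - [[0, 0, -0.15], 0]
    - [[0, 0, -0.35], 0]
    - [[0, 0, -0.5], 0]
    - [[0, 0.25, -0.5], 0]
    - [[-0.01, 0.5, -0.5], 0]
    - [[-0.02, 0.75, -0.5], 0]
    - [[-0.022, 1, -0.5], 0]
    - [[-0.022, 1, -0.5], 0]

```text
time_s: 19.45
ee_pos: [0.4728, -0.2798, 0.1701]
eef_rot: [3.141, 0.0, -0.004]
force: [0.4, 0.3, -1.0]
grip_width: 0.042
grip_force: 0.0
```

Call:
carry_out:
  motion:
    - [[-0.0, 0.2, 0], 0]
    - [[0, 0.366, 0], 0]
    - [[0, 0.366, 0], 0]
    - [[0, 0.366, 0.2], 0]
    - [[0, 0.366, 0.2], 0]
    - [[0, 0.366, 0.2], 0]

```text
time_s: 20.05
ee_pos: [0.4738, -0.3476, 0.1309]
eef_rot: [-3.141, 0.001, 0.001]
force: [0.4, -0.6, 0.7]
grip_width: 0.0424
grip_force: 0.0
```

Call:
carry_out:
  motion:
    - [[0, 0, 0.15], 0]
    - [[0, 0, 0.25], 0]
    - [[0, 0, 0.3], 0]
    - [[0, 0, 0.3], 0]
    - [[0, 0, 0.3], 0]

```text
time_s: 20.55
ee_pos: [0.4744, -0.3487, 0.072]
eef_rot: [3.14, -0.001, 0.0]
force: [-0.2, -0.4, 0.7]
grip_width: 0.0423
grip_force: 0.0
```

Call:
carry_out:
  motion:
    - [[0, 0, 0], 0]
    - [[0, 0, 0], 0]
    - [[0, 0, 0], 0]
    - [[0, 0, 0], 0]
    - [[0, 0, 0], 0]
    - [[0, 0, 0], 0]
  hand: 1

```text
time_s: 21.15
ee_pos: [0.4738, -0.3484, 0.0706]
eef_rot: [3.142, -0.0, 0.0]
force: [-0.8, -0.6, 1.8]
grip_width: 0.0104
grip_force: 30.0
```

Call:
carry_out:
  motion:
    - [[0, 0, -0.05], 0]
    - [[0, 0, -0.2], 0]
    - [[0, 0, -0.4], 0]
    - [[0, 0, -0.5], 0]
    - [[0, 0, -0.5], 0]
    - [[0, 0, -0.5], 0]
    - [[0, 0, -0.5], 0]

```text
time_s: 21.85
ee_pos: [0.4732, -0.348, 0.1689]
eef_rot: [-3.14, 0.002, 0.0]
force: [0.1, 1.1, 0.0]
grip_width: 0.0104
grip_force: 30.0
```

Call:
carry_out:
  motion:
    - [[0, -0.2, 0], 0]
    - [[0, -0.4, 0], 0]
    - [[0, -0.4665, 0], 0]
    - [[0, -0.4665, 0], 0]
    - [[0, -0.4665, 0.0], 0]
    - [[0, -0.4665, 0.1], 0]
    - [[0, -0.4665, 0.25], 0]
    - [[0, -0.4665, 0.35], 0]
    - [[0, -0.4665, 0.4], 0]
    - [[0, -0.4665, 0.44], 0]
    - [[0, -0.4665, 0.46], 0]
    - [[0, -0.4665, 0.46], 0]

```text
time_s: 23.05
ee_pos: [0.4738, -0.2554, 0.0786]
eef_rot: [3.141, -0.0, 0.0]
force: [0.2, -0.1, -0.6]
grip_width: 0.0103
grip_force: 30.0
```

Call:
carry_out:
  motion:
    - [[0, 0, 0.01], 0]
    - [[0, 0, 0.02], 0]
    - [[0, 0, 0.03], 0]
    - [[0, 0, 0.034], 0]
    - [[0, 0, 0.034], 0]
    - [[0, 0, 0.034], 0]

```text
time_s: 23.65
ee_pos: [0.4738, -0.2551, 0.0717]
eef_rot: [3.142, -0.0, 0.0]
force: [0.5, 0.9, -1.3]
grip_width: 0.0104
grip_force: 30.0
```

Release it, then go to saw_64 on the blank at about (.4765, -.1656).

Call:
carry_out:
  motion:
    - [[0, 0, 0.005], 0]
    - [[0, 0, 0.005], 0]

```text
time_s: 23.85
ee_pos: [0.4737, -0.2551, 0.0706]
eef_rot: [3.142, -0.0, 0.0]
force: [-0.5, -0.0, -1.5]
grip_width: 0.0105
grip_force: 30.0
```

Call:
carry_out:
  motion:
    - [[0, 0, 0], 0]
    - [[0, 0, 0], 0]
    - [[0, 0, 0], 0]
    - [[0, 0, 0], 0]
  hand: 0.1

```text
time_s: 24.25
ee_pos: [0.4737, -0.2551, 0.0707]
eef_rot: [3.142, -0.0, 0.0]
force: [-0.0, 0.6, 0.0]
grip_width: 0.0386
grip_force: 0.0
```

Call:
carry_out:
  motion:
    - [[0, 0, -0.15], 0]
    - [[0, 0, -0.35], 0]
    - [[0, 0, -0.45], 0]
    - [[0.01, -0.25, -0.45], 0]
    - [[0.0135, -0.45, -0.45], 0]
    - [[0.0135, -0.45, -0.45], 0]
    - [[0.0135, -0.45, -0.45], 0]
    - [[0.0135, -0.45, -0.3], 0]
    - [[0.0135, -0.45, -0.15], 0]
    - [[0.0135, -0.45, -0.08], 0]
    - [[0.0135, -0.45, -0.08], 0]
    - [[0.0135, -0.45, -0.08], 0]

```text
time_s: 25.45
ee_pos: [0.4766, -0.166, 0.0871]
eef_rot: [3.141, -0.0, -0.001]
force: [0.6, -0.0, 0.9]
grip_width: 0.0422
grip_force: 0.0
```

Call:
carry_out:
  motion:
    - [[0, 0, 0], 0]
    - [[0, 0, 0], 0]
    - [[0, 0, 0], 0]
    - [[0, 0, 0], 0]
    - [[0, 0, 0], 0]
    - [[0, 0, 0], 0]
  hand: 1

```text
time_s: 26.05
ee_pos: [0.4765, -0.1652, 0.0868]
eef_rot: [3.141, -0.0, 0.0]
force: [-0.6, -0.6, 1.7]
grip_width: 0.0102
grip_force: 30.0
```

Call:
carry_out:
  motion:
    - [[0, 0, -0.05], 0]
    - [[0, 0, -0.2], 0]
    - [[0, 0, -0.4], 0]
    - [[0, 0, -0.45], 0]
    - [[0, 0, -0.45], 0]
    - [[0, 0, -0.45], 0]
    - [[0, 0, -0.45], 0]

```text
time_s: 26.75
ee_pos: [0.4757, -0.1648, 0.175]
eef_rot: [-3.14, 0.003, 0.0]
force: [0.1, 0.8, -2.2]
grip_width: 0.0103
grip_force: 30.0
```

Call:
carry_out:
  motion:
    - [[-0.01, 0.2, 0], 0]
    - [[-0.02, 0.45, 0], 0]
    - [[-0.024, 0.7, 0], 0]
    - [[-0.024, 0.9, 0], 0]
    - [[-0.024, 0.9, 0], 0]
    - [[-0.024, 0.9, 0], 0]
    - [[-0.024, 0.9, 0.1], 0]
    - [[-0.024, 0.9, 0.25], 0]
    - [[-0.024, 0.9, 0.38], 0]
    - [[-0.024, 0.9, 0.44], 0]
    - [[-0.024, 0.9, 0.475], 0]
    - [[-0.024, 0.9, 0.49], 0]

```text
time_s: 27.95
ee_pos: [0.4719, -0.3447, 0.0788]
eef_rot: [3.142, -0.0, 0.001]
force: [-0.8, 0.4, -2.2]
grip_width: 0.0104
grip_force: 30.0
```

Call:
carry_out:
  motion:
    - [[0, 0, 0.01], 0]
    - [[0, 0, 0.02], 0]
    - [[0, 0, 0.03], 0]
    - [[0, 0, 0.034], 0]
    - [[0, 0, 0.034], 0]
    - [[0, 0, 0.034], 0]

```text
time_s: 28.55
ee_pos: [0.4717, -0.3452, 0.072]
eef_rot: [3.141, -0.0, 0.0]
force: [0.7, -0.2, -2.4]
grip_width: 0.0105
grip_force: 30.0
```

Call:
carry_out:
  motion:
    - [[0, 0, 0.005], 0]
    - [[0, 0, 0.005], 0]

```text
time_s: 28.75
ee_pos: [0.4717, -0.3452, 0.0709]
eef_rot: [3.141, -0.0, 0.0]
force: [0.4, 0.0, -2.8]
grip_width: 0.0102
grip_force: 30.0
```

Call:
carry_out:
  motion:
    - [[0, 0, 0], 0]
    - [[0, 0, 0], 0]
    - [[0, 0, 0], 0]
    - [[0, 0, 0], 0]
  hand: 0.1

```text
time_s: 29.15
ee_pos: [0.4717, -0.3452, 0.071]
eef_rot: [3.141, -0.0, 0.0]
force: [-0.1, 0.6, 0.4]
grip_width: 0.0386
grip_force: 0.0
```

Call:
carry_out:
  motion:
    - [[0, 0, -0.15], 0]
    - [[0, 0, -0.35], 0]
    - [[0, 0, -0.5], 0]
    - [[0, 0, -0.7], 0]
    - [[-0.2, -0.3, -0.9], 0]
    - [[-0.35, -0.6, -1], 0]
    - [[-0.35, -0.87, -1], 0]
    - [[-0.35, -0.87, -1], 0]
    - [[-0.35, -0.87, -1], 0]

```text
time_s: 30.05
ee_pos: [0.401, -0.1678, 0.2728]
eef_rot: [3.14, -0.003, 0.003]
force: [1.4, 0.1, -0.6]
grip_width: 0.0426
grip_force: 0.0
```

```bash
python3 wr.py 2
```

```text
[ 0.40100341 -0.16781423  0.27278199] [ 3.14046829 -0.00323664  0.00332597] [-4.80955428e-01 -1.27728558e-02  1.72129418e+00  5.16950034e-04
  1.42968342e+00  1.08644490e+00]
[ 0.48470894 -0.1670151   0.45248247] [ 2.85070370e+00 -2.61283569e-03 -1.56684578e+00]
top z 0.03209105149672692
line c 0.4017 -0.1555 len 0.0774 0.003
line c 0.4071 0.0497 len 0.0138 0.0042
line c 0.4219 -0.3454 len 0.0626 0.0064
line c 0.424 -0.2554 len 0.0206 0.0063
line c 0.4285 -0.0757 len 0.0499 0.0063
line c 0.4308 0.0143 len 0.0306 0.006
line c 0.4251 -0.3934 len 0.0498 0.0036
line c 0.4251 0.0701 len 0.0498 0.0198
shank [0.4804 0.0141 0.1037] 0.1053 191
shank [ 0.4779 -0.0754  0.1039] 0.1057 187
shank [ 0.4736 -0.2548  0.1042] 0.1059 186
shank [ 0.4712 -0.3443  0.1043] 0.1059 193
```

View pics/w2.png

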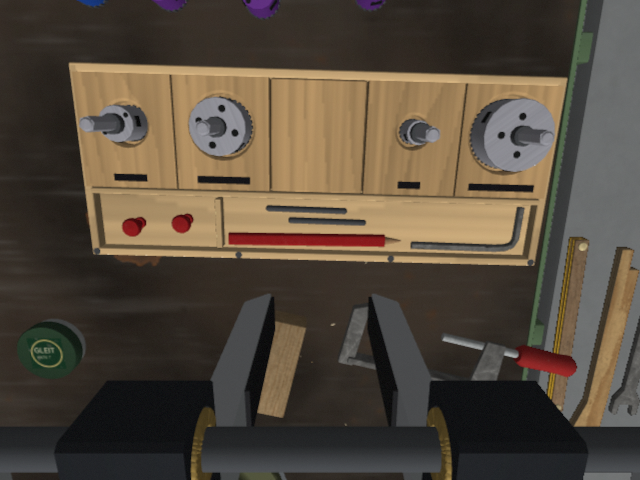

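All four shank tops are at z≈.105–.106, which puts every saw on its bore floor. Each saw stands in its own socket, at columns 120, 220, 415 and 515, and the blank is empty.

```bash
python3 -c "
from station import ctrl
print(ctrl.hand_in())"
```

```text
the job is handed in; nothing more can be done
None
```

I moved each of the four hole saws to its own socket, upright, sunk to the floor and let go; the final wrist-camera check confirmed this, and I handed the job in after about 30 s of robot time.

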